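# Draw a blue tile from the spring caddy

### The arm

A 6-joint arm with a two-finger parallel gripper is mounted at the origin on the work surface. World frame = base frame: x ahead of the robot, y to its left, z up, the work surface at z = 0. Lengths are in m, angles in rad, forces in N, time in s.
With the tool pointing down it reaches from about 0.375 to 0.9 m from the base axis. Payload 3.1 kg.
Tool frame: the origin (TCP) lies between the finger pads; the fingertips stand robot.tip_extent ahead of it and the grasp point (between the pads) lies 3 mm ahead of it (robot.tip_extent is the distance from the TCP to the fingertips, in m); z points along the fingers, x is the direction in which the jaws open and shut, and the axes are right-handed (so a half turn about z gives the same grasp; the last joint's range is limited). The gripper opens to 87 mm and grips with 3 to 60 N. Pads are 19 mm wide; open, the fingers measure 117 mm over their backs; the gripper's body (75 mm by 190 mm) begins 51 mm behind the grasp point.
Start: joints at [1.119, 0.527, 1.433, -0, 1.181, -0.178], TCP at [0.168, 0.602, 0.245] pointing down, gripper open.
Joint ranges: [-3.08, 3.08], [-0.75, 2.2], [0.22, 2.44], [-1.43, 4.57], [0, 2.65], [-2.85, 2.85]. Speed limits (rad/s): [2.79, 2.79, 3.14, 3.14, 3.14, 3.14].

### API

Orientations are given as a unit quaternion [x, y, z, w].
In Python, from rig import robot, cams gives the robot as it stands.
- The arm moves only by the tool carry_out, never from a script. Its argument "steps" is a list of rows, each a list of 3 entries, a list of its own where there are three numbers: the shift along the world's x, y, z in cm, then the turn about the world's z in degrees, then the closure, from 0 (fully open) to 1 (shut). In form: [[[dx, dy, dz], spin, fingers], ...]. A call has 1 to 10 rows; each row shifts and turns the pose as measured when the row begins; what a row does not reach is not made up. A row lasts 1/10 s, in which the tool goes at most 50 mm and 8.59 degrees, less where a joint would pass 70% of its speed; a pose out of reach is approached as far as the arm can. A call with a gripper value outside its range is refused whole. The fingers move at their own pace and stop on an object; "squeeze" is the grip in N (left out, the last holds). Time passes only in rows, so rows that do not move let the fingers close. It gives the time, the measured TCP pose, the force and the opening at its end, in the units of the state.
- robot.get_obs(): the state, without advancing time (a new reading comes with each control period).
- cams.camera(name): name is "scene" or "top" or "wrist"; returns a dict with "pixels" (420x560x3 uint8, red, green, blue), "fx", "fy", "cx", "cy" (pixels), "eye" and "rotation" of the camera in the world. Camera axes: x right, y up, looking along -z (the intrinsics and any distortion apply to the point x, -y, -z); pixel columns grow to the right and rows downward; lengths in m; the calibration is good to about 2 mm. A picture is of the moment at which its call begins. There is no depth.
- robot.hand_in(): hands the job in, once; it reports no verdict.
The state is a dict: "time": time; "q": joint angles; "joint_velocities": joint speeds; "joint_torque": joint torques, N m; "position": TCP position; "tool_rot": TCP orientation; "ft_force": force on the tool from outside, world axes, zero at the start; "moment": the same for the moment, N m; "grip_width": finger opening in m.
Only numpy, scipy, OpenCV 4.12 (cv2) and the standard library are available. Lean on these libraries where they do the work, as an engineer would, in place of code of your own. Each camera call takes 0.05 s, during which the arm holds its last target. There are 200 camera calls.

### The job

Draw the top blue tile from its spring-loaded caddy so that the next blue tile rises into its place and stays there. Lay the drawn tile flat in the middle of the black dice tray, setting it down rather than dropping it.

Things in the scene. Friction and masses are not known exactly. Their poses are not given: they have to be found in the camera images.
- blue_top: Top blue tile: acrylic, 50 x 50 x 14 mm, 36 to 48 g, white dot on top. Origin: centre of its underside; z up, x and y square to its sides and the caddy. It lies on two more such tiles; its underside starts 45 to 50 mm above the cabinet top. Grip only its own sides: fingers reaching below its underside seize the next tile too.
- blue_next: The next blue tile, of the same size and colour, directly under the top one. Origin: centre of its underside; z up.
- blue_caddy: Bamboo caddy of blue tiles, fixed; its twin nearby holds orange ones, sides vary. Origin: underside centre. Base 84 x 84 x 6 mm; four corner posts to 51 mm, 64 mm square outside, 54 mm inside, 30 mm gap mid-side. Soft spring (28 N/m) lifts the stack 14 mm per tile taken; the next tile then rests with its underside 48 mm above this origin. Pressing sinks the stack up to 9 mm.
- tray: Black metal dice tray with a grey lining, fixed to the cabinet top: 150 mm (its x) by 190 mm (its y) outside, walls 4 mm thick and 24 mm high, floor surface 4 mm above the cabinet top. Origin: centre of its underside; z up.

How it is judged:
By the outcome, as a careful person would: the job done as asked, in the order asked, and still so for the second after the job is handed in, with the robot touching nothing.
It also fails if it takes over 42 s, if anything falls off the work surface, if the arm or the gripper's body presses on something with over 40 N, if the wrist force passes 120 N, or if a joint passes its speed limit or range.

## Working session

There is one attempt and no reset: what is moved stays moved. The work goes in short steps, Python scripts to look and compute and a tool call to move; the robot and the scene stay as the last step left them, time stands still between calls to the robot, and variables do not carry over. Pictures are saved under pics/ and viewed, about 8 in all and at most 12, crops included, and the job is handed in when it is done.

Besides the shell and the picture viewer there is one more tool, called after "Request:" by a JSON object that holds its "name" and its "arguments", one argument or row to a line. carry_out: Moves the arm, as the interface text tells. Its arguments: {"type":"object","properties":{"steps":{"type":"array"},"squeeze":{"type":"number"}},"required":["steps"]}

```bash
mkdir -p pics; ls; python3 - <<'E'
from rig import robot,cams
import cv2,numpy as np
print(robot.tip_extent); o=robot.get_obs(); print(o)
for n in("scene","top"):
    c=cams.camera(n); cv2.imwrite(f"pics/{n}0.png",c["pixels"][:,:,::-1]); print({k:v for k,v in c.items() if k!="pixels"})
E
```

```text
pics
0.022
{'time': 0.0, 'q': array([ 1.11950145e+00,  5.28464867e-01,  1.43390870e+00,  1.10515246e-05,
        1.18139842e+00, -1.78530277e-01]), 'joint_velocities': array([ 0.00057065, -0.0020717 ,  0.00078945,  0.00098378, -0.00113543,
        0.00045823]), 'joint_torque': array([-9.18532714e-04, -4.40046465e+01, -1.76587933e+01,  6.33652532e-02,
        5.81317465e-02, -1.31751403e-04]), 'position': array([0.16805291, 0.60126611, 0.24357035]), 'tool_rot': array([ 7.96679797e-01,  6.04400623e-01, -9.73588989e-04,  4.89412232e-04]), 'ft_force': array([-0.43731017, -0.20860926, -0.09877013]), 'moment': array([-0.02366006, -0.02146367, -0.02760803]), 'grip_width': 0.08734948230292384}
{'fx': 526.7879387931864, 'fy': 526.7879387931864, 'cx': 275.9866423227635, 'cy': 211.2657488272911, 'eye': array([ 1.21074241, -0.28668372,  0.71768924]), 'rotation': array([0.33068468, 0.22751168, 0.49702117, 0.7693218 ])}
{'fx': 517.3760298528143, 'fy': 517.3760298528143, 'cx': 284.8302703171488, 'cy': 212.77180911775304, 'eye': array([ 0.45901708, -0.01370153,  1.01016639]), 'rotation': array([ 0.03600917, -0.0363987 , -0.69638588,  0.71583879])}
```

View pics/scene0.png

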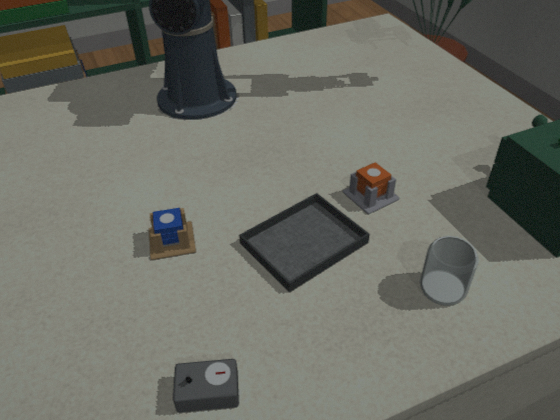

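View pics/top0.png

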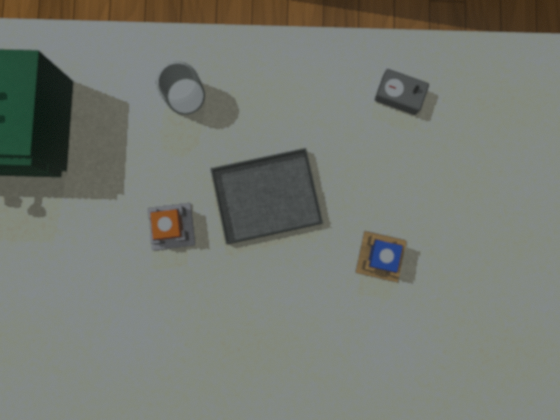

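The scene view shows the blue caddy at about (168,225), the tray at (305,240) and the orange twin at (373,185). In the top view, blue is at (386,256) and the tray at (267,196). Next I measure both.

```bash
cat > h.py <<'E'
import numpy as np,cv2
from rig import robot,cams
from scipy.spatial.transform import Rotation as R
def cast(c,uv,z):
    uv=np.atleast_2d(uv).astype(float)
    d=np.c_[(uv[:,0]-c["cx"])/c["fx"],-(uv[:,1]-c["cy"])/c["fy"],-np.ones(len(uv))]
    d=R.from_quat(c["rotation"]).apply(d)
    return c["eye"]+d*((z-c["eye"][2])/d[:,2])[:,None]
def ray(c,uv):
    p=cast(c,uv,0)[0]-c["eye"]; return c["eye"],p/np.linalg.norm(p)
def biggest(m):
    cs,_=cv2.findContours(m.astype(np.uint8),cv2.RETR_EXTERNAL,cv2.CHAIN_APPROX_NONE)
    return max(cs,key=cv2.contourArea)
def blue(p):
    h=cv2.cvtColor(p,cv2.COLOR_RGB2HSV); return cv2.inRange(h,(105,130,40),(130,255,255))
def rect(c,cont,z):
    w=cast(c,cont[:,0,:],z)[:,:2]
    (cx,cy),(a,b),ang=cv2.minAreaRect((w*1000).astype(np.float32))
    return np.round([cx,cy,a,b,ang],1)
def dot(c,within):
    # white dot inside filled blue contour
    p=c["pixels"]; m=np.zeros(p.shape[:2],np.uint8); cv2.drawContours(m,[cv2.convexHull(within)],-1,255,-1)
    h=cv2.cvtColor(p,cv2.COLOR_RGB2HSV); d=cv2.inRange(h,(0,0,110),(180,90,255))&m
    k=biggest(d); M=cv2.moments(k); return np.array([M["m10"]/M["m00"],M["m01"]/M["m00"]]),cv2.contourArea(k)
E
python3 - <<'E'
from h import *
ds={}
for n in("top","scene"):
    c=cams.camera(n); b=biggest(blue(c["pixels"])); print(n,"blue",rect(c,b,.0615))
    d,a=dot(c,b); print("dot",d,a,cast(c,d,.0615)); ds[n]=ray(c,d)
    if n=="top":
        g=cv2.cvtColor(c["pixels"],cv2.COLOR_RGB2GRAY)
        roi=np.zeros_like(g); roi[140:255,200:330]=1
        for t in(45,55,65,80): print("tray<",t,rect(c,biggest((g<t)&(roi>0)),.024))
        print(g[196,200:335:3])
(e1,d1),(e2,d2)=ds["top"],ds["scene"]
s=np.linalg.lstsq(np.c_[d1,-d2],e2-e1,rcond=None)[0]; print("tri",e1+s[0]*d1,e2+s[1]*d2)
E
```

```text
top blue [ 483.  -198.3   50.8   48.4   79.1]
dot [386.30633803 255.51408451] 142.0 [[ 0.48313747 -0.20051282  0.0615    ]]
tray< 45 [648.6  87.9   0.    3.9   1.6]
tray< 55 [594.8  24.9 140.5 182.2  14. ]
tray< 65 [592.2  23.7 148.3 185.6  13.9]
tray< 80 [591.7  23.2 151.9 188.6  13.9]
[132 132 132 132 133 111  52  57  63  78  81  79  78  78  79  80  79  77
  76  76  77  79  78  78  75  75  74  73  76  75  73  77  75  76  78  79
  78  76  59  83  97 101 131 132 133]
scene blue [ 506.1 -204.4   49.6   87.9   79.8]
dot [166.56770833 217.71354167] 96.0 [[ 0.48482461 -0.20105891  0.0615    ]]
tri [ 0.48317596 -0.20081089  0.05998635] [ 0.48316098 -0.20086268  0.05999617]
```

Tile at about (0.483, -0.200), side angle -11/79°, dot triangulated at z=0.060, which matches the expected 59–64 mm top. The tray is at (0.592, 0.0235) with its x axis at 14°, and 150 x 187 mm matches the given size. Moving over the caddy now.

Request:
{"name": "carry_out", "arguments": {
  "steps": [
    [[4,-3,0],0.5,0],
    [[3.5,-3.5,0],0.5,0],
    [[3.5,-3.5,0],0.5,0],
    [[3,-4,0],0.5,0],
    [[3,-4,0],0.5,0],
    [[3,-4,0],0.5,0],
    [[3,-4,0],0.5,0],
    [[2,-4.5,0],0.5,0],
    [[2,-4.5,0],0.5,0],
    [[1,-4.8,0],0,0]
  ],
  "squeeze": 12
}}

```text
time: 1.2
position: [0.4501, 0.2031, 0.2432]
tool_rot: [0.767, 0.642, 0.003, 0.0]
ft_force: [0.3, -1.0, -0.2]
grip_width: 0.087
```

Request:
{"name": "carry_out", "arguments": {
  "steps": [
    [[0.4,-4.5,0],0,0],
    [[0.4,-4.5,0],0,0],
    [[0.4,-4.5,0],0,0],
    [[0.4,-4.5,0],0,0],
    [[0.4,-4.5,0],0,0],
    [[0.4,-4.5,-1],0,0],
    [[0.4,-4.5,-2],0,0],
    [[0.4,-4.5,-2],0,0],
    [[0.2,-3,-2],0,0],
    [[0,0,0],0,0]
  ]
}}

```text
time: 2.2
position: [0.4872, -0.2086, 0.1736]
tool_rot: [0.769, 0.639, 0.006, 0.006]
ft_force: [0.5, -0.3, 0.6]
grip_width: 0.087
```

```bash
python3 - <<'E'
from h import *
c=cams.camera("wrist"); o=robot.get_obs(); print(o["position"],2*np.degrees(np.arctan2(o["tool_rot"][1],o["tool_rot"][0])),o["time"])
cv2.imwrite("pics/w1.png",c["pixels"][:,:,::-1]); print(c["eye"])
b=biggest(blue(c["pixels"])); 
for z in (.0595,.0615,.064):
    print(z,rect(c,b,z))
d,a=dot(c,b); print(d,a,cast(c,d,.0615))
E
```

```text
[ 0.48723132 -0.20705526  0.1745406 ] 79.42556359450779 2.25
[ 0.41933505 -0.19553006  0.31252331]
0.0595 [ 484.7 -201.1   48.5   48.8   78.4]
0.0615 [ 484.1 -201.1   48.1   48.4   78.4]
0.064 [ 483.5 -201.    47.6   47.9   78.4]
[287.3713417 206.       ] 877.0 [[ 0.48498395 -0.20152003  0.0615    ]]
```

View pics/w1.png

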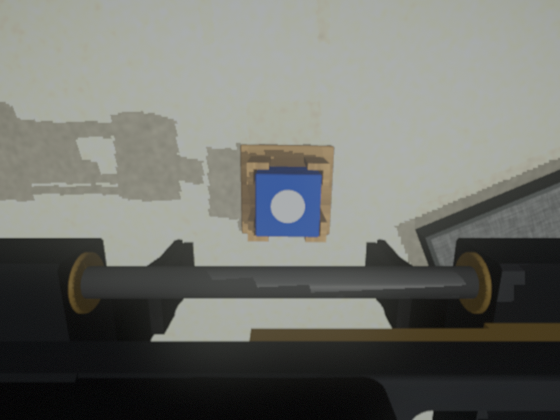

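The tile, with its dot at (287,206), sits between the four posts and is clear to grasp. Fingertips will straddle it along the mid-side gaps. The target is (0.484, -0.201) with TCP z about 0.073, which puts the tips at 51 mm.

Request:
{"name": "carry_out", "arguments": {
  "steps": [
    [[-0.3,0.6,-2],-0.5,0],
    [[0,0,-2],0,0],
    [[0,0,-2],0,0],
    [[0,0,-1.5],0,0],
    [[0,0,-0.8],0,0],
    [[0,0,0],0,0]
  ]
}}

```text
time: 2.85
position: [0.4852, -0.1948, 0.0932]
tool_rot: [0.771, 0.637, 0.008, 0.007]
ft_force: [0.8, 0.4, -0.2]
grip_width: 0.0872
```

```bash
python3 - <<'E'
from h import *
o=robot.get_obs(); print(o["position"],2*np.degrees(np.arctan2(o["tool_rot"][1],o["tool_rot"][0])),o["time"],R.from_quat(o["tool_rot"]).as_matrix()[:,2])
E
```

```text
[ 0.48517327 -0.19484073  0.09317853] 79.16695235922727 2.85 [ 2.09067361e-02 -9.52545600e-04 -9.99780977e-01]
```

Request:
{"name": "carry_out", "arguments": {
  "steps": [
    [[-0.1,-0.5,-0.8],-0.5,0],
    [[0,0,-0.7],0,0],
    [[0,0,-0.2],0,0],
    [[0,0,0],0,0]
  ]
}}

```text
time: 3.25
position: [0.4856, -0.1999, 0.0772]
tool_rot: [0.773, 0.634, 0.008, 0.009]
ft_force: [0.8, 0.1, -0.2]
grip_width: 0.087
```

Request:
{"name": "carry_out", "arguments": {
  "steps": [
    [[-0.1,-0.1,-0.3],0,0],
    [[0,0,-0.1],0,0],
    [[0,0,0],0,0]
  ]
}}

```text
time: 3.55
position: [0.4848, -0.2014, 0.0734]
tool_rot: [0.773, 0.634, 0.009, 0.01]
ft_force: [-0.3, -0.0, -0.0]
grip_width: 0.0871
```

```bash
python3 - <<'E'
from h import *
o=robot.get_obs(); print(o["position"],2*np.degrees(np.arctan2(o["tool_rot"][1],o["tool_rot"][0])),o["time"],R.from_quat(o["tool_rot"]).as_matrix()[:,2])
c=cams.camera("scene"); cv2.imwrite("pics/s1.png",cv2.resize(c["pixels"][150:300,70:270,::-1],None,fx=4,fy=4,interpolation=cv2.INTER_CUBIC))
E
```

```text
[ 0.48475527 -0.20144262  0.07340123] 78.68795206493004 3.55 [ 0.02540038 -0.00403414 -0.99966922]
```

View pics/s1.png

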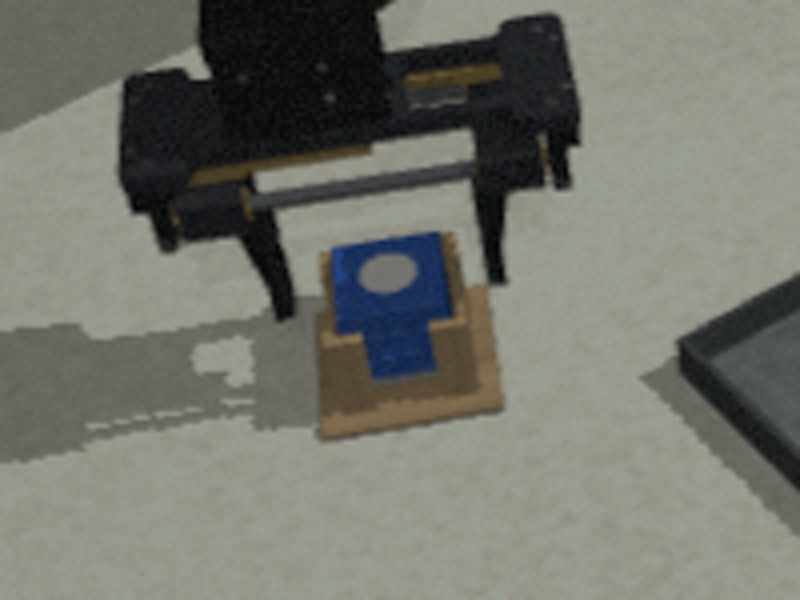

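The fingers, with tips near (285,315) and (497,280) in the crop, straddle the top tile at the height of its sides. Closing.

Request:
{"name": "carry_out", "arguments": {
  "steps": [
    [[0,0,0],0,0.35],
    [[0,0,0],0,0.5],
    [[0,0,0],0,0.6],
    [[0,0,0],0,0.6],
    [[0,0,0],0,0.6]
  ],
  "squeeze": 12
}}

```text
time: 4.1
position: [0.485, -0.2016, 0.0738]
tool_rot: [0.773, 0.634, 0.009, 0.01]
ft_force: [0.6, 0.2, 0.6]
grip_width: 0.0547
```

Request:
{"name": "carry_out", "arguments": {
  "steps": [
    [[0,0,0],0,0.6],
    [[0,0,0],0,0.6],
    [[0,0,0],0,0.6]
  ]
}}

```text
time: 4.4
position: [0.485, -0.2016, 0.0738]
tool_rot: [0.773, 0.634, 0.009, 0.01]
ft_force: [0.3, -0.1, -0.5]
grip_width: 0.05
```

Gripped at 50 mm. Lifting slowly, straight up.

Request:
{"name": "carry_out", "arguments": {
  "steps": [
    [[0,0,0],0,0.6],
    [[0,0,0.3],0,0.6],
    [[0,0,0.4],0,0.6],
    [[0,0,0.4],0,0.6],
    [[0,0,0.5],0,0.6],
    [[0,0,0.8],0,0.6],
    [[0,0,1.2],0,0.6],
    [[0,0,2],0,0.6],
    [[0,0,2],0,0.6],
    [[0,0,0],0,0.6]
  ]
}}

```text
time: 5.4
position: [0.4848, -0.2014, 0.1561]
tool_rot: [0.773, 0.634, 0.009, 0.01]
ft_force: [1.1, 1.0, -0.3]
grip_width: 0.0498
```

```bash
python3 - <<'E'
from h import *
c=cams.camera("scene"); cv2.imwrite("pics/s2.png",cv2.resize(c["pixels"][130:280,70:270,::-1],None,fx=4,fy=4,interpolation=cv2.INTER_CUBIC))
E
```

```text
(no output)
```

View pics/s2.png

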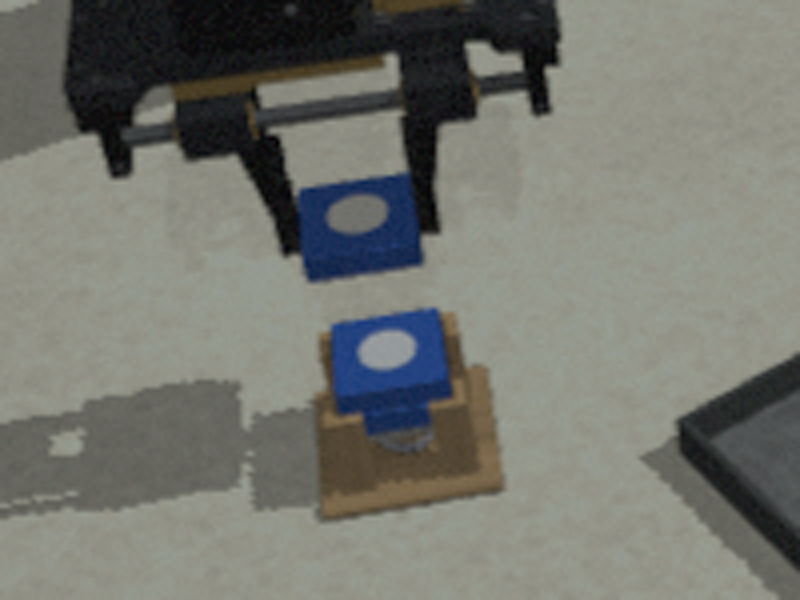

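One tile is held at (360,225) in the crop. The next has risen level between the posts, with its dot at (388,350). Carrying the tile to the tray and turning it 25° to square it with the walls.

Request:
{"name": "carry_out", "arguments": {
  "steps": [
    [[0.8,1.5,0],2,0.6],
    [[1.4,3,0],4,0.6],
    [[1.6,3.4,0],4,0.6],
    [[1.6,3.4,0],4,0.6],
    [[1.6,3.4,0],4,0.6],
    [[1.6,3.4,0],4,0.6],
    [[1.2,2.4,-1],2,0.6],
    [[0.5,1,-1],1,0.6],
    [[0,0,0],0,0.6],
    [[0,0,0],0,0.6]
  ]
}}

```text
time: 6.45
position: [0.5849, 0.0213, 0.1271]
tool_rot: [0.612, 0.79, 0.007, 0.003]
ft_force: [0.4, 0.1, -1.0]
grip_width: 0.0498
```

```bash
cat > st.py <<'E'
from h import *
o=robot.get_obs(); print(o["position"],2*np.degrees(np.arctan2(o["tool_rot"][1],o["tool_rot"][0])),o["time"],R.from_quat(o["tool_rot"]).as_matrix()[:,2],o["ft_force"])
E
python3 st.py; python3 - <<'E'
from h import *
rs=[]
for n in("top","scene"):
    c=cams.camera(n); cs,_=cv2.findContours(blue(c["pixels"]),cv2.RETR_EXTERNAL,cv2.CHAIN_APPROX_NONE)
    for b in cs:
        if cv2.contourArea(b)>150:
            try: d,a=dot(c,b); print(n,d,a,cast(c,d,.06))
            except Exception as e: print(n,b.mean((0,1)),e)
c=cams.camera("wrist"); cv2.imwrite("pics/w2.png",c["pixels"][:,:,::-1])
g=cv2.cvtColor(c["pixels"],cv2.COLOR_RGB2GRAY)
E
```

```text
[0.58491078 0.02134842 0.12711208] 104.4684970977569 6.45 [ 0.01279056  0.00799186 -0.99988626] [ 0.41022327  0.08989064 -1.0014383 ]
top [386.50909091 255.45757576] 165.0 [[ 0.483289   -0.20117875  0.06      ]]
scene [166.41950113 216.90022676] 73.5 [[ 0.48092185 -0.2005399   0.06      ]]
scene [300.75093633 194.42134831] 89.0 [[0.52874054 0.04940823 0.06      ]]
```

View pics/w2.png

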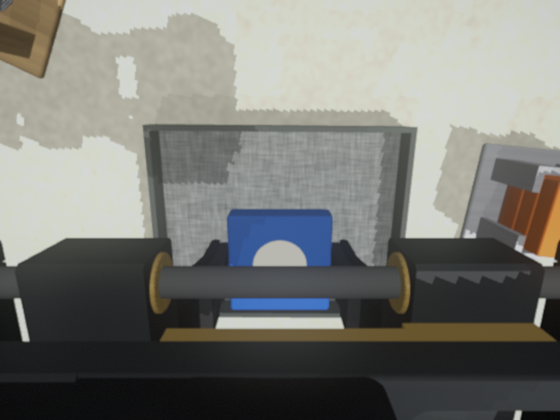

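The held tile (columns 229–331) is centred between the tray's side walls (145–415). Shifting +7 mm in x and descending.

Request:
{"name": "carry_out", "arguments": {
  "steps": [
    [[0.7,0.25,-1],0,0.6],
    [[0,0,-2],0,0.6],
    [[0,0,-2],0,0.6],
    [[0,0,-1.5],0,0.6],
    [[0,0,-0.8],0,0.6],
    [[0,0,0],0,0.6],
    [[0,0,0],0,0.6]
  ]
}}

```text
time: 7.3
position: [0.5962, 0.0172, 0.0531]
tool_rot: [0.617, 0.787, 0.009, 0.007]
ft_force: [0.7, -0.5, -0.2]
grip_width: 0.0498
```

```bash
python3 st.py
```

```text
[0.59623326 0.01718204 0.05309331] 103.82175722280876 7.3 [ 0.02213171  0.00612388 -0.99973631] [ 0.66310935 -0.52468257 -0.18651354]
```

Request:
{"name": "carry_out", "arguments": {
  "steps": [
    [[-0.3,0.6,-0.5],0,0.6],
    [[0,0,-0.5],0,0.6],
    [[0,0,-0.4],0,0.6],
    [[0,0,0],0,0.6],
    [[0,0,0],0,0.6]
  ]
}}

```text
time: 7.8
position: [0.5944, 0.0237, 0.0401]
tool_rot: [0.617, 0.787, 0.01, 0.009]
ft_force: [-0.4, 0.2, 0.4]
grip_width: 0.0503
```

```bash
python3 st.py
```

```text
[0.59442756 0.02369564 0.04014949] 103.8272062850772 7.8 [ 0.02639175  0.00555017 -0.99963627] [-0.37567959  0.24147281  0.41678527]
```

Request:
{"name": "carry_out", "arguments": {
  "steps": [
    [[-0.2,0,-0.3],0,0.6],
    [[0,0,-0.2],0,0.6],
    [[0,0,0],0,0.6]
  ],
  "squeeze": 5
}}

```text
time: 8.1
position: [0.5925, 0.0237, 0.0351]
tool_rot: [0.617, 0.787, 0.011, 0.009]
ft_force: [0.1, -0.2, 0.1]
grip_width: 0.0502
```

Request:
{"name": "carry_out", "arguments": {
  "steps": [
    [[0,0,-0.1],0,0.6],
    [[0,0,0],0,0.6]
  ]
}}

```text
time: 8.3
position: [0.5926, 0.0236, 0.034]
tool_rot: [0.617, 0.787, 0.011, 0.009]
ft_force: [-0.5, 0.6, -1.1]
grip_width: 0.0498
```

Request:
{"name": "carry_out", "arguments": {
  "steps": [
    [[0,0,-0.1],0,0.6],
    [[0,0,0],0,0.6]
  ]
}}

```text
time: 8.5
position: [0.5927, 0.0235, 0.033]
tool_rot: [0.617, 0.787, 0.011, 0.009]
ft_force: [0.6, 0.4, -0.1]
grip_width: 0.0498
```

Request:
{"name": "carry_out", "arguments": {
  "steps": [
    [[0,0,-0.1],0,0.6],
    [[0,0,0],0,0.6]
  ]
}}

```text
time: 8.7
position: [0.5928, 0.0235, 0.0321]
tool_rot: [0.617, 0.787, 0.011, 0.009]
ft_force: [0.6, -0.1, -0.8]
grip_width: 0.0501
```

Request:
{"name": "carry_out", "arguments": {
  "steps": [
    [[0,0,-0.05],0,0.6],
    [[0,0,0],0,0.6]
  ]
}}

```text
time: 8.9
position: [0.593, 0.0234, 0.0319]
tool_rot: [0.617, 0.787, 0.011, 0.009]
ft_force: [-0.5, -0.1, -0.4]
grip_width: 0.0497
```

Request:
{"name": "carry_out", "arguments": {
  "steps": [
    [[0,0,-0.05],0,0.6],
    [[0,0,0],0,0.6]
  ]
}}

```text
time: 9.1
position: [0.593, 0.0234, 0.0319]
tool_rot: [0.617, 0.787, 0.011, 0.01]
ft_force: [-1.2, -1.0, 0.0]
grip_width: 0.0499
```

Request:
{"name": "carry_out", "arguments": {
  "steps": [
    [[0,0,-0.05],0,0.6],
    [[0,0,0],0,0.6]
  ]
}}

```text
time: 9.3
position: [0.5931, 0.0235, 0.0319]
tool_rot: [0.617, 0.787, 0.011, 0.01]
ft_force: [-0.1, 0.9, -0.7]
grip_width: 0.0499
```

Request:
{"name": "carry_out", "arguments": {
  "steps": [
    [[0,0,-0.1],0,0.6],
    [[0,0,0],0,0.6]
  ]
}}

```text
time: 9.5
position: [0.5932, 0.0235, 0.0314]
tool_rot: [0.617, 0.787, 0.011, 0.01]
ft_force: [0.3, 0.2, -1.3]
grip_width: 0.0499
```

Request:
{"name": "carry_out", "arguments": {
  "steps": [
    [[0,0,-0.15],0,0.6],
    [[0,0,-0.15],0,0.6]
  ]
}}

```text
time: 9.7
position: [0.5936, 0.0236, 0.0295]
tool_rot: [0.617, 0.787, 0.011, 0.01]
ft_force: [-1.7, -0.1, 7.0]
grip_width: 0.05
```

```bash
python3 - <<'E'
from h import *
ds=[]
for n in("scene",):
    c=cams.camera(n); cv2.imwrite("pics/s3.png",cv2.resize(c["pixels"][150:300,220:420,::-1],None,fx=4,fy=4,interpolation=cv2.INTER_CUBIC))
for _ in range(6): 
    cams.camera("wrist"); print(robot.get_obs()["ft_force"],robot.get_obs()["position"])
E
```

```text
[-1.50113115  0.32638273  5.66668591] [0.59363    0.02357044 0.02938928]
[-1.06628967  1.12639194  5.64578787] [0.5936004  0.02358087 0.02938333]
[-1.10374939  0.17824987  6.01151182] [0.59362858 0.02357613 0.02940507]
[-1.45058227  0.08897456  5.34929881] [0.5936446  0.02357174 0.02939962]
[-0.8544816   0.68396462  4.89235257] [0.59364231 0.02357724 0.02940502]
[-0.41259419  0.36847318  5.10562509] [0.59363663 0.02355966 0.02939944]
```

View pics/s3.png

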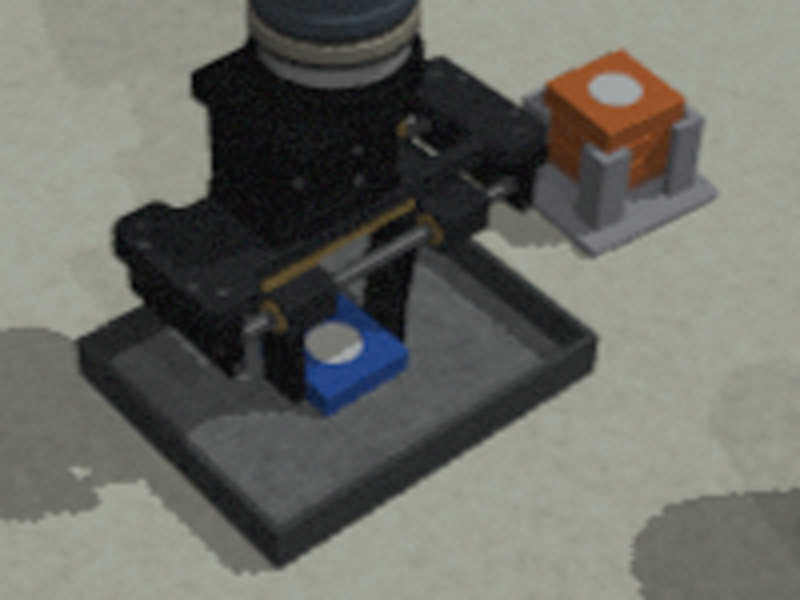

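Contact: a steady 5–6 N upward, with the tile on the floor around (355,360) in the crop. Easing off the pressure, opening and going up.

Request:
{"name": "carry_out", "arguments": {
  "steps": [
    [[0,0,0.05],0,0.6],
    [[0,0,0],0,0.4],
    [[0,0,0],0,0.3],
    [[0,0,0],0,0.2],
    [[0,0,0],0,0.2],
    [[0,0,0],0,0.2],
    [[0,0,0],0,0.2]
  ]
}}

```text
time: 10.75
position: [0.5934, 0.0236, 0.0283]
tool_rot: [0.617, 0.787, 0.011, 0.01]
ft_force: [-0.2, -0.1, 0.2]
grip_width: 0.069
```

Request:
{"name": "carry_out", "arguments": {
  "steps": [
    [[0,0,0.5],0,0.2],
    [[0,0,1],0,0.2],
    [[0,0,2],0,0.2],
    [[0,0,3],0,0.2],
    [[0,0,4],0,0.2],
    [[0,0,4],0,0.2],
    [[-2,3,4],0,0.2],
    [[-3,4,0],0,0.2],
    [[-3,4,0],0,0.2],
    [[-3,4,0],0,0.2]
  ]
}}

```text
time: 11.75
position: [0.4885, 0.169, 0.2247]
tool_rot: [0.621, 0.783, 0.017, 0.017]
ft_force: [-0.1, 1.2, 0.2]
grip_width: 0.0699
```

Request:
{"name": "carry_out", "arguments": {
  "steps": [
    [[-2,4,0],0,0.2],
    [[-1,4,0],0,0.2],
    [[-1,4,0],0,0.2],
    [[0,0,0],0,0.2]
  ]
}}

```text
time: 12.15
position: [0.4406, 0.2967, 0.2297]
tool_rot: [0.619, 0.785, 0.019, 0.017]
ft_force: [-0.0, -0.5, -0.0]
grip_width: 0.0691
```

```bash
python3 - <<'E'
from h import *
print(robot.get_obs()["position"])
D={}
for n in("top","scene"):
    c=cams.camera(n)
    if n=="top":
        cv2.imwrite("pics/t4.png",c["pixels"][:,:,::-1])
        g=cv2.cvtColor(c["pixels"],cv2.COLOR_RGB2GRAY); roi=np.zeros_like(g); roi[140:255,200:330]=1
        print("tray",rect(c,biggest((g<80)&(roi>0)),.024))
    else: cv2.imwrite("pics/s4.png",cv2.resize(c["pixels"][130:310,130:390,::-1],None,fx=3,fy=3,interpolation=cv2.INTER_CUBIC))
    cs,_=cv2.findContours(blue(c["pixels"]),cv2.RETR_EXTERNAL,cv2.CHAIN_APPROX_NONE)
    for b in cs:
        if cv2.contourArea(b)>150:
            d,a=dot(c,b); k="tray" if (d[0]<330)==(n=="top") else "caddy"; k=("caddy" if d[0]>330 else "tray") if n=="top" else("caddy" if d[0]<220 else "tray")
            z=.018 if k=="tray" else .062
            print(n,k,d,cast(c,d,z),rect(c,b,z)); D[n,k]=ray(c,d)
for k in("tray","caddy"):
    (e1,d1),(e2,d2)=D["top",k],D["scene",k]; s=np.linalg.lstsq(np.c_[d1,-d2],e2-e1,rcond=None)[0]; print("tri",k,e1+s[0]*d1,e2+s[1]*d2)
E
```

```text
[0.44058954 0.29668933 0.22967595]
tray [592.   23.3 150.7 188.   13.9]
top caddy [386.45833333 255.47569444] [[ 0.48320235 -0.20069162  0.062     ]] [ 483.1 -199.3   49.8   48.    78.6]
top tray [266.1686587  196.42895086] [[0.59177743 0.02410332 0.018     ]] [590.7  23.8  50.1  49.7  13. ]
scene tray [303.04545455 235.39393939] [[0.5921282  0.02411553 0.018     ]] [597.6  21.3  56.8  56.2  14. ]
scene caddy [166.3008547  217.05982906] [[ 0.4834657 -0.2011114  0.062    ]] [ 497.8 -203.2   50.2   74.3   79.3]
tri tray [0.59181809 0.0241149  0.01769613] [0.59187008 0.02424521 0.01770805]
tri caddy [ 0.48321171 -0.20076404  0.06163277] [ 0.48312303 -0.20107109  0.06169106]
```

View pics/s4.png

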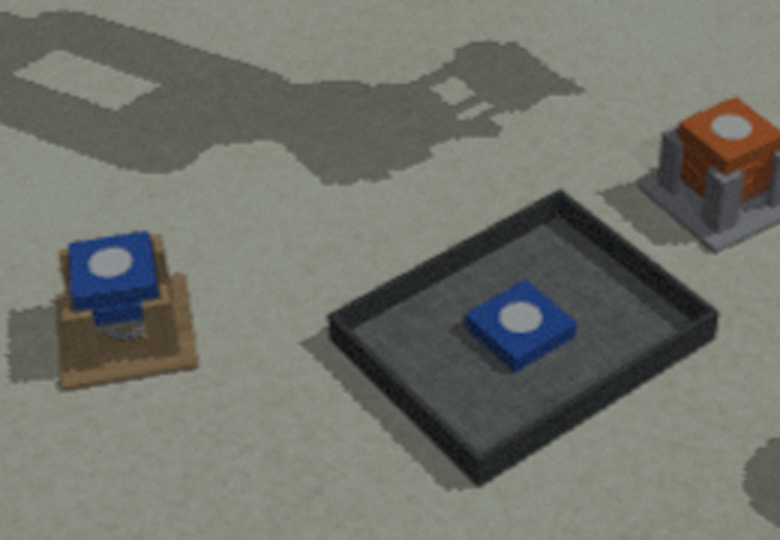

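The tile lies flat and centred in the tray, with its dot at (520,317). The next tile stands raised in the caddy, with its dot at (110,262). Measured top heights are 17.7 mm (18 expected) and 61.7 mm (62 expected).

```bash
python3 -c "
from rig import robot
print(robot.hand_in())"
```

```text
the job is handed in; nothing more can be done
None
```

I drew the top blue tile by its own sides and set it down in the middle of the dice tray, then moved the arm clear and handed the job in. It took about 12 s.

- **Drawn tile:** the last check put it about 1 mm from the measured tray centre. Its top was at 17.7 mm (18 mm expected), so it lies flat. It is squared with the walls to about 1°.
- **Setting down:** the tile was pressed onto the floor at about 5–7 N before I opened the fingers. The touch barely showed in the force readings at first. I noticed it only after the arm had gone about 2 mm further down.
- **Next tile:** it rose into place with its top at 61.7 mm (62 mm expected), level between the posts. It was still there in the last picture.
- **Disagreement:** the estimates of the tray centre differed by up to 3 mm in x, depending on the brightness threshold. I used the one whose outline best matched the given tray size. No check failed.

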